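# Close the damp box: break the lid stay and lower the lid

### The job

Close the pottery damp box: break the locked brass lid stay at its red knuckle while the lid is still up, then lower the lid gently all the way shut without letting it drop. Leave the pots inside and everything else on the table where they are, and let go at the end.

Things in the scene. Friction and masses are not known exactly. Their poses are not given: they have to be found in the camera images.
- chest: plywood damp box fixed to the table, 200 (x) by 220 (y) by 120 mm high, 8 mm walls, open top; origin under its centre. In its own frame: lid hinged along the top edge at +x, lid's free edge and handle on the -x side, stay outside the -y end wall. The -x side looks roughly to world -y, the -y end to world +x. Lid: white panel 210 by 265 by 12 mm, 22 mm beyond the end walls.
- hinge (a point): middle of the lid's hinge line, which runs along the box's y: at box x 100 mm, y 0, 120 mm above the table
- handle (a point): centre of the lid's handle: round steel bar 12 mm thick, 110 mm long, parallel to the hinge line, on two 9 mm rods 102 mm apart, in the plane of the lid 45 mm out from its free edge (about 34 mm clear window). 250 mm from the hinge line, 6 mm above the plane of the lid's underside (which contains the hinge line). 321 mm above the table when open, 126 mm when shut.
- stay_pivot (a point): lower pivot of the stay, on the box at its own x -55, y -142, z 100 mm. The knuckle swings about it on a radius of 68 mm, square to the hinge line. The stay is two brass bars joined at the knuckle; it is locked slightly past straight, bowed away from the hinge (to box -x).
- knuckle (a point): middle of the stay's red knuckle: round boss 22 mm across, 32 mm long, parallel to the hinge line; 32 mm outside the -y end wall, 162 mm above the table when locked. The lid's free edge overhangs it: reach it with a tilted tool. It breaks when pushed 15 to 25 mm to box +x, about 30 degrees below level, with a few newtons (far more and the lid starts to fall). It then folds as the lid comes down.
- stay_knuckle (a joint): bend of the stay at the knuckle, rad: 0 = locked on its stop, 0.16 = straight, larger = broken and folding, over 2 with the lid shut
- lid (a joint): lid angle, rad: 0 = open (52 degrees above level), 0.908 = shut; grows as the lid goes down. Lid about 0.55 kg. With the stay broken, friction still holds the lid up near the open position (to about 0.15), but lower down, from 0.2 to 0.4 on, it falls by itself, so hold it all the way. Locked, it cannot be pulled down. Gentle: under 0.3 m/s at the edge
- pot_a_mid (a point): clay pinch pot standing inside the box, 72 mm wide, 50 mm high; point half-way up
- pot_b_mid (a point): clay pinch pot standing inside the box, 68 mm wide, 45 mm high; point half-way up
- pot_c_mid (a point): pinch pot on the table, 84 mm wide, 60 mm high; point half-way up
- pot_d_mid (a point): pinch pot on the table, 80 mm wide, 55 mm high; point half-way up
- tub: clear plastic tub on the table, 100 mm wide, 60 mm high; origin under its centre
- rib: green plastic scraper lying on the table, 120 by 60 by 6 mm; origin under its centre
- mop: brush lying on the table; origin on its underside
- turner: spatula lying on the table; origin on its underside

How it is judged:
On the way, in this order (a step that is already met when the one before it is completed fails the run):
1. the stay is broken at its knuckle (bent beyond straight to at least 0.3 rad) while the lid is still up (within 0.3 rad of open) (value of joint stay_knuckle above 0.3 rad and value of joint lid below 0.3 rad), for 0.1 s.
2. the lid is shut, within 0.03 rad, and at rest (value of joint lid above 0.878 rad and velocity of joint lid below 0.1 rad/s), for 0.2 s.
At the end, for the whole second after the job is handed in: The lid is fully shut (within 0.03 rad, about 6 mm at its edge) and at rest with the stay folded, the pots inside and all bystanders where they were (within 25 mm) (all of step 2 and value of joint stay_knuckle above 1.5 rad); the robot touches nothing.
It fails at once if the lid drops or is slammed: it closes faster than 1.5 rad/s (0.3 m/s at its edge) (velocity of joint lid above 1.5 rad/s).
It fails at once if a pot inside the box is displaced by more than 25 mm (distance of any of pot_a_mid, pot_b_mid from where it was at the start of the episode above 0.025 m).
It fails at once if something standing or lying on the table is displaced by more than 25 mm (distance of any of pot_c_mid, pot_d_mid, tub, rib, mop, turner from where it was at the start of the episode above 0.025 m).
It also fails if it takes over 54 s, if anything falls off the work surface, if the arm or the gripper's body presses on something with over 40 N, if the wrist force passes 120 N, or if a joint passes its speed limit or range.

### The arm

A 7-joint arm with a two-finger parallel gripper is mounted at the origin on the work surface. World frame = base frame: x ahead of the robot, y to its left, z up, the work surface at z = 0. Lengths are in m, angles in rad, forces in N, time in s.
With the tool pointing down it reaches from about 0.35 to 0.9 m from the base axis. Payload 7.2 kg.
Tool frame: the origin (TCP) lies on the centre line of the jaws, within the pads' length; the fingertips stand 19 mm ahead of it and the grasp point (between the pads) is the TCP; z points along the fingers, y is the direction in which the jaws open and shut (so a half turn about z gives the same grasp; the last joint's range is limited). The gripper opens to 85 mm and grips with 20 to 120 N. Pads are 22 mm wide; open, the fingers measure 114 mm over their backs; the gripper's body (76 mm by 85 mm) begins 54 mm behind the grasp point. The pads swing forward as they close: fully open they stand 13 mm farther back than shut.
Start: joints at [-1.326, 0.411, -0.013, 1.596, 0.006, 1.134, -0.082], TCP at [0.192, 0.595, 0.25] pointing down, gripper open.
Joint ranges: [-2.95, 2.95], [-0.29, 1.99], [-1.47, 1.44], [0.14, 2.54], [-1.03, 4.17], [0.13, 1.85], [-2.86, 2.86]. Speed limits (rad/s): [2.39, 2.39, 3.01, 3.01, 3.14, 3.14, 3.14].

### API

Orientations are given as a rotation vector (axis times angle).
In Python, from workcell import monitor, camera, calibration, job, look_for, outline_of, pinpoint gives the robot as it stands.
- The arm moves only by the tool step_arm, never from a script. Its argument "series" is a list of rows, each a list of 6 numbers: the shift along the tool's x, y, z normalised to -1 to 1, where 1 is 30 mm, then the turn, a rotation vector about the tool's x, y, z normalised to -1 to 1, where 1 is 5 degrees. In form: [[dx, dy, dz, rx, ry, rz], ...]. A call has 1 to 12 rows; each row shifts and turns the pose as measured when the row begins, along the tool's axes as they then stand; what a row does not reach is not made up. A row lasts 1/8 s, in which the tool goes at most 62.5 mm and 10.7 degrees, less where a joint would pass 70% of its speed; a pose out of reach is approached as far as the arm can. A call with a number of a shift or a turn outside -1 to 1 is refused whole. A call with a gripper value outside its range is refused whole. "hand" is the closure, from -1 (fully open) to 1 (shut), so that 0 is half open, set as the call begins (left out, the last holds). The fingers move at their own pace and stop on an object; the grip force is fixed at half the most. Time passes only in rows, so rows that do not move let the fingers close. It gives the time, the measured TCP pose, the force and the opening at its end, in the units of the state.
- monitor.get_state(): the state, without advancing time (a new reading comes with each control period).
- camera(name): name is "side" or "top"; returns (picture, depth): 400x640x3 uint8, red, green, blue; 400x640 float32, m along the optical axis (not along the pixel's ray), 0 where there is no reading.
- calibration(name): a dict with "mtx" (3x3 intrinsics, pixels), "k1" (the pictures are not rectified: a ray, as slopes to the right and down, at radius r is drawn at 1 + k1 r^2 times it, then the intrinsics apply), "rvec" (rotation vector, rad) and "tvec" (3), from world to camera coordinates, as OpenCV has them. Camera axes: x right, y down, z forward; pixel columns grow to the right and rows downward; lengths in m; the calibration is good to about 2 mm. A picture is of the moment at which its call begins. calibration takes no time and is no camera call.
- job.job_done(): hands the job in, once; it reports no verdict.
Trained networks look in the newest picture that a camera, given by its name, has taken for a name from the list of things; names that differ only in an ending like _2 or _b are one class to them, and where a whole thing is asked for, a point or a joint stands for the part that bears it (a point fixed in the world has none). Each returns a list of dicts, best first, with "conf" (0 to 1); they miss things now and then, are a little off and sometimes report something else, mostly with a low value. They report only what shows in the picture. A call takes as long as a camera call.
- look_for(camera, query): "extent" ([centre column, centre row, width, height] in pixels, round what is visible of it).
- outline_of(camera, query): "pixels" (400x640 bool, what is visible of it) and "extent" ([centre column, centre row, width, height] in pixels, round what is visible of it).
- pinpoint(camera, query): "at" ([column, row] in pixels: a listed point, or the origin of a listed thing).
The state is a dict: "time_s": time; "joint_positions": joint angles; "dq": joint speeds; "tau": joint torques, N m; "ee_pos": TCP position; "ee_rot": TCP orientation; "wrist_force": force on the tool from outside, world axes, zero at the start; "moment": the same for the moment, N m; "grip_width": finger opening in m.
Only numpy, scipy, OpenCV 4.12 (cv2) and the standard library are available. Lean on these libraries where they do the work, as an engineer would, in place of code of your own. Each camera call takes 0.05 s, during which the arm holds its last target.

## Working session

There is one attempt and no reset: what is moved stays moved. The work goes in short steps, Python scripts to look and compute and a tool call to move; the robot and the scene stay as the last step left them, time stands still between calls to the robot, and variables do not carry over. Pictures are saved under pics/ and viewed, and the job is handed in when it is done.

Besides the shell and the picture viewer there is one more tool, called after "Call:" as a command line: name --pt "numbers of a row" for each row, then --argument value for the rest. step_arm: Moves the arm, as the interface text tells. Its arguments: {"type":"object","properties":{"series":{"type":"array","items":{"type":"array","items":{"type":"number"}}},"hand":{"type":"number"}},"required":["series"]}

```bash
ls -la; mkdir -p pics; cat > h.py <<'E'
import numpy as np,cv2
from scipy.spatial.transform import Rotation as R
from workcell import monitor,camera,calibration,job,look_for,outline_of,pinpoint
def cam(n):
    c=calibration(n); return np.array(c['mtx']),c['k1'],R.from_rotvec(np.array(c['rvec']).ravel()),np.array(c['tvec']).ravel()
def ray(n,px):
    K,k1,r,t=cam(n)
    d=np.array([(px[0]-K[0,2])/K[0,0],(px[1]-K[1,2])/K[1,1]])
    u=d.copy()
    for _ in range(20): u=d/(1+k1*(u@u))
    v=r.inv().apply([u[0],u[1],1.]); o=r.inv().apply(-t); return o,v   # depth multiplies v
def at_z(n,px,z):
    o,v=ray(n,px); return o+v*(z-o[2])/v[2]
def at_d(n,px,d):
    o,v=ray(n,px); return o+v*d
def proj(n,p):
    K,k1,r,t=cam(n); c=r.apply(p)+t; u=c[:2]/c[2]; u=u*(1+k1*(u@u)); return np.array([K[0,0]*u[0]+K[0,2],K[1,1]*u[1]+K[1,2]])
def tri(a,b):
    (o1,v1),(o2,v2)=a,b
    A=np.stack([v1,-v2],1); s=np.linalg.lstsq(A,o2-o1,rcond=None)[0]
    p,q=o1+s[0]*v1,o2+s[1]*v2; return (p+q)/2,np.linalg.norm(p-q)
E
python3 - <<'E'
from h import *
s=monitor.get_state();print({k:np.round(v,3) for k,v in s.items()})
for n in('side','top'):
    im,d=camera(n);cv2.imwrite(f'pics/{n}0.png',im[:,:,::-1]);np.save(f'{n}0d.npy',d)
    K,k1,r,t=cam(n);print(n,r.inv().apply(-t),r.inv().apply([0,0,1]))
    for q in('handle','knuckle','hinge','stay_pivot','chest','pot_c_mid','tub','rib','mop','turner'):
        for x in pinpoint(n,q)[:2]:
            print(n,q,np.round(x['at'],1),round(x['conf'],2))
E
```

```text
total 12
drwxr-xr-x  3 agent agent 4096 Dec  6 04:55 .
drwxr-xr-x 23 root  root  4096 Dec  6 04:55 ..
drwxr-xr-x  2 agent agent 4096 Dec  6 04:55 pics
{'time_s': np.float64(0.0), 'joint_positions': array([-1.326,  0.412, -0.013,  1.597,  0.006,  1.134, -0.082]), 'dq': array([ 0.002,  0.001, -0.   , -0.001, -0.001, -0.   ,  0.001]), 'tau': array([ 1.0000e-03, -6.0063e+01,  6.8200e-01, -2.9941e+01,  1.4000e-02,
        1.1000e-02,  0.0000e+00]), 'ee_pos': array([0.192, 0.594, 0.249]), 'ee_rot': array([-4.890e-01, -3.103e+00,  3.000e-03]), 'wrist_force': array([-0.868,  0.084, -0.14 ]), 'moment': array([ 0.001, -0.02 ,  0.046]), 'grip_width': np.float64(0.085)}
side [ 0.13264805 -0.76945149  1.15844494] [ 0.32989258  0.55960716 -0.76027016]
side handle [284.  157.8] 0.6
side handle [421.3 332.2] 0.37
side knuckle [321.6 179. ] 0.6
side hinge [263.5 181.5] 0.77
side stay_pivot [327.3 195.4] 0.95
side stay_pivot [320.3 176.9] 0.28
side chest [281.5 224.5] 0.84
side pot_c_mid [332.7 318. ] 0.57
side tub [395.9 270.5] 0.91
side rib [418.5 329.8] 0.97
side rib [262.8 181.2] 0.42
side mop [232.1 170.6] 0.74
side mop [259.8 180.4] 0.65
side turner [276.7 149. ] 0.94
top [ 0.36284051 -0.04882515  1.68519062] [ 0.13620166 -0.00514452 -0.99066778]
top handle [299.9 215. ] 0.79
top knuckle [293.2 174.9] 0.38
top hinge [254.4 226.8] 0.94
top hinge [410.  236.1] 0.69
top stay_pivot [303.  174.9] 0.9
top chest [289.2 227. ] 0.67
top pot_c_mid [409.2 232.1] 0.97
top tub [391.5 162.3] 0.6
top rib [443.  177.4] 0.83
top mop [202.3 240.8] 0.78
top mop [291.  228.5] 0.55
top turner [203.4 187.8] 0.75
```

View pics/side0.png

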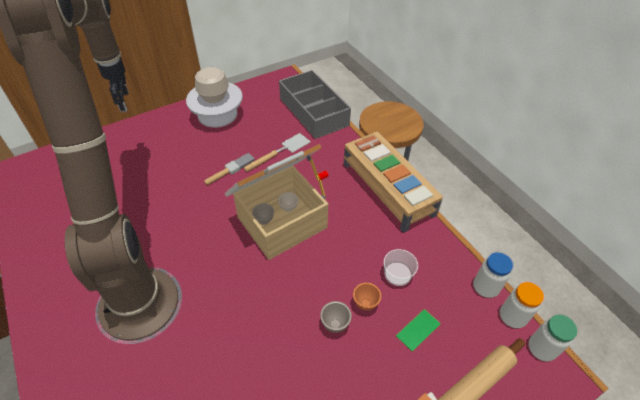

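View pics/top0.png

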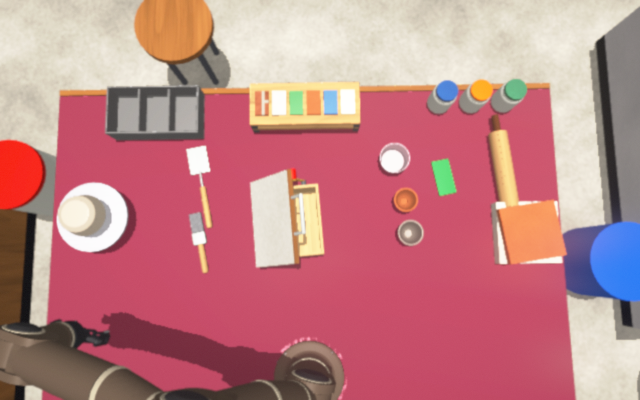

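```bash
python3 - <<'E'
from h import *
P={'side':dict(handle=(284,157.8),knuckle=(321.6,179),hinge=(263.5,181.5),pivot=(327.3,195.4),chest=(281.5,224.5)),
'top':dict(handle=(299.9,215),knuckle=(293.2,174.9),hinge=(254.4,226.8),pivot=(303,174.9),chest=(289.2,227))}
z=dict(handle=.321,knuckle=.162,hinge=.12,pivot=.1,chest=0)
for k in z: print(k,at_z('side',P['side'][k],z[k]).round(3),at_z('top',P['top'][k],z[k]).round(3),tri(ray('side',P['side'][k]),ray('top',P['top'][k])))
for n in('side','top'):
    im=cv2.imread(f'pics/{n}0.png');cv2.imwrite(f'pics/{n}0z.png',cv2.resize(im[100:300,180:440] ,None,fx=3,fy=3,interpolation=cv2.INTER_CUBIC))
E
```

```text
handle [0.499 0.016 0.321] [0.491 0.009 0.321] (array([0.49246235, 0.00795923, 0.33064909]), np.float64(0.005578795180038127))
knuckle [0.625 0.026 0.162] [0.63  0.035 0.162] (array([0.63213804, 0.03619609, 0.14866696]), np.float64(0.00021468883980950136))
hinge [0.481 0.142 0.12 ] [0.475 0.16  0.12 ] (array([0.48203703, 0.16074249, 0.10072996]), np.float64(0.011691375918717892))
pivot [0.635 0.005 0.1  ] [0.64  0.007 0.1  ] (array([0.63939652, 0.0083098 , 0.09530883]), np.float64(0.0035784417095558185))
chest [0.488 0.046 0.   ] [0.481 0.059 0.   ] (array([ 0.48754209,  0.05840178, -0.01534651]), np.float64(0.011547655425993503))
```

View pics/side0z.png

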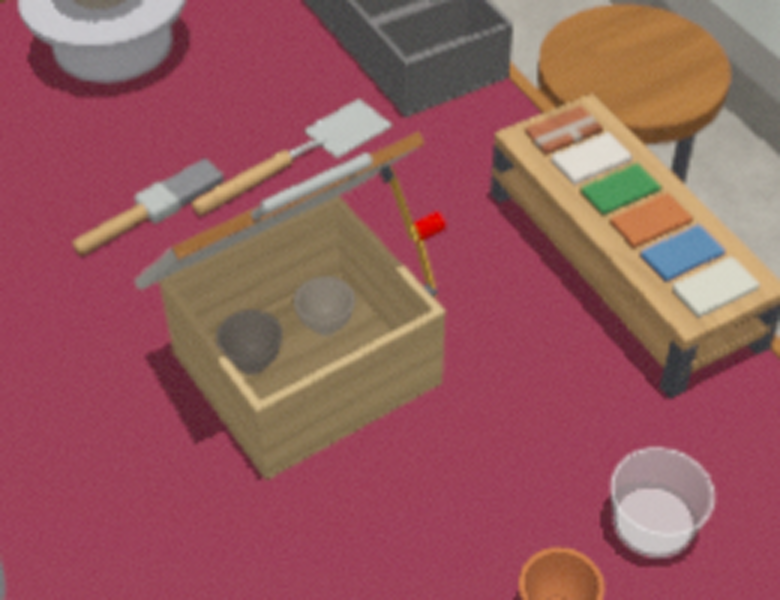

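View pics/top0z.png

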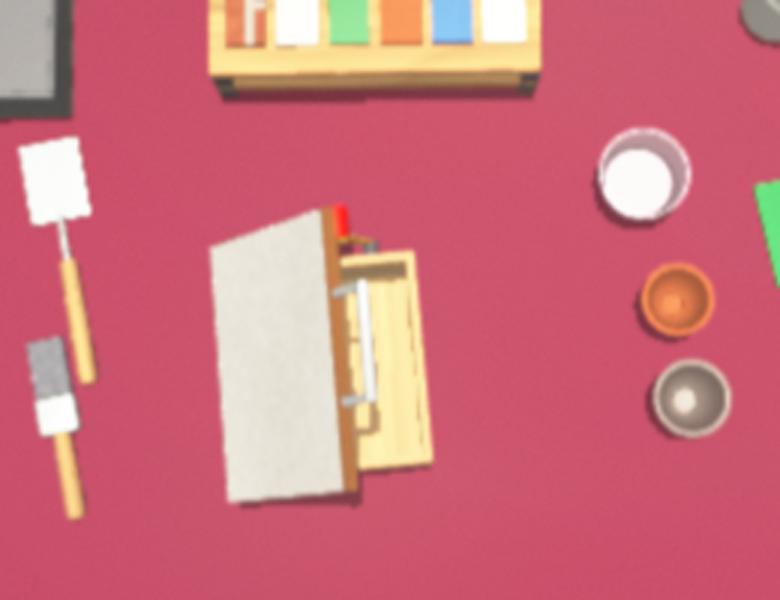

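```bash
python3 - <<'E'
from h import *
from scipy.optimize import least_squares
for n in('side','top'):
    im=cv2.imread(f'pics/{n}0.png').astype(int)[100:300,180:440]
    m=(im[:,:,2]>180)&(im[:,:,1]<60)&(im[:,:,0]<60)
    y,x=np.nonzero(m);print(n,x.mean()+180,y.mean()+100,len(x),x.min()+180,x.max()+180,y.min()+100,y.max()+100)
a=np.radians(52)
L=lambda x,y,s,h:np.array([.1-s*np.cos(a)+0*h - h*np.sin(a)*-0,y,0]) 
# handle: 250 along lid, 6mm normal. lid dir (-cos a, sin a); normal (top side): rotate so at shut is +z : (sin a, cos a)
hx,hz=.1-.25*np.cos(a)+.006*np.sin(a),.12+.25*np.sin(a)+.006*np.cos(a);print(hx,hz)
print('knuckle x about',-.055-np.sqrt(.068**2-.062**2), -.055+np.sqrt(.068**2-.062**2))
M=dict(handle=(hx,0,hz),hinge=(.1,0,.12),pivot=(-.055,-.142,.1),chest=(0,0,0))
# z column of pinpoints
P={'side':dict(handle=(284,157.8),hinge=(263.5,181.5),pivot=(327.3,195.4),chest=(281.5,224.5)),
'top':dict(handle=(299.9,215),hinge=(254.4,226.8),pivot=(303,174.9),chest=(289.2,227))}
def W(p,b): c,s=np.cos(p[2]),np.sin(p[2]);return np.array([p[0]+c*b[0]-s*b[1],p[1]+s*b[0]+c*b[1],b[2]])
def f(p): return np.concatenate([proj(n,W(p,M[k]))-P[n][k] for n in P for k in P[n]])
r=least_squares(f,[.49,.05,1.57],loss='soft_l1');print(r.x,f(r.x).reshape(-1,2).round(1))
E
```

```text
side 322.7659574468085 173.87234042553192 47 318 327 171 177
top 294.04545454545456 172.9090909090909 22 293 295 169 177
-0.049187304309774235 0.32069665725363444
knuckle x about -0.08292848008753789 -0.027071519912462105
[0.49008428 0.0558764  1.62475441] [[-0.6  3.1]
 [-0.9 -3.1]
 [-0.7 -0.6]
 [-0.9 -2.3]
 [ 0.9 -0.7]
 [ 1.4 -3.1]
 [-0.3  1.7]
 [ 1.  -2.7]]
```

```bash
python3 - <<'E'
from h import *
from scipy.optimize import least_squares
a=np.radians(52);hx,hz=.1-.25*np.cos(a)+.006*np.sin(a),.12+.25*np.sin(a)+.006*np.cos(a)
M=dict(handle=(hx,0,hz),hinge=(.1,0,.12),pivot=(-.055,-.142,.1),chest=(0,0,0),c1=(-.1,-.11,.12),c2=(-.1,.11,.12),
 h1=(hx,-.055,hz),h2=(hx,.055,hz),b1=(-.1,.11,0))
P={'side':dict(hinge=(263.5,181.5),pivot=(327.3,195.4),chest=(281.5,224.5),c1=(180+443/3,100+309/3),c2=(180+259/3,100+405/3),h1=(180+366/3,100+161/3),h2=(180+262/3,100+212/3),b1=(180+267/3,100+478/3)),
'top':dict(handle=(180+367/3,100+341/3),hinge=(254.4,226.8),pivot=(303,174.9),chest=(289.2,227),c1=(180+413/3,100+251/3),c2=(180+433/3,100+463/3),h1=(180+363/3,100+282/3),h2=(180+372/3,100+400/3))}
def W(p,b): c,s=np.cos(p[2]),np.sin(p[2]);return np.array([p[0]+c*b[0]-s*b[1],p[1]+s*b[0]+c*b[1],b[2]])
def f(p): return np.concatenate([proj(n,W(p,M[k]))-P[n][k] for n in P for k in P[n]])
r=least_squares(f,[.49,.05,1.57],loss='soft_l1');p=r.x;print(p)
for l,q in zip([(n,k) for n in P for k in P[n]],f(p).reshape(-1,2).round(1)):print(l,q)
for x in(-.083,-.027):
  w=W(p,(x,-.142,.162));print(w,proj('side',w),proj('top',w))
for k in M:print(k,W(p,M[k]).round(3))
E
```

```text
[0.49063889 0.05155098 1.65466321]
('side', 'hinge') [-0.9 -2. ]
('side', 'pivot') [-0.2 -0.8]
('side', 'chest') [-0.2 -1.5]
('side', 'c1') [-0.2  0.9]
('side', 'c2') [-1.1  2.7]
('side', 'h1') [-0.  -0.2]
('side', 'h2') [-0.2 -0.6]
('side', 'b1') [-0.6  1.2]
('top', 'handle') [ 0.1 -0.2]
('top', 'hinge') [ 2.9 -2.3]
('top', 'pivot') [-0.4  1.1]
('top', 'chest') [ 2.3 -2.9]
('top', 'c1') [-0.1 -0.2]
('top', 'c2') [ 0.3 -1.1]
('top', 'h1') [-0.5 -0.4]
('top', 'h2') [0.3 0.3]
[ 0.63909259 -0.01926215  0.162     ] [333.12021605 186.75746766] [310.91606344 171.66851892]
[0.63440155 0.03654102 0.162     ] [322.27722337 175.68906594] [292.82174273 173.46578846]
handle [0.495 0.003 0.321]
hinge [0.482 0.151 0.12 ]
pivot [0.637 0.009 0.1  ]
chest [0.491 0.052 0.   ]
c1 [ 0.609 -0.039  0.12 ]
c2 [ 0.389 -0.057  0.12 ]
h1 [0.55  0.007 0.321]
h2 [ 0.44  -0.002  0.321]
b1 [ 0.389 -0.057  0.   ]
```

```bash
cat >> h.py <<'E'
BX=np.array([np.cos(1.655),np.sin(1.655),0]);BY=np.array([-BX[1],BX[0],0]);O=np.array([.4906,.0516,0])
def B(x,y,z): return O+BX*x+BY*y+np.array([0,0,z])
def pose():
    s=monitor.get_state(); return np.array(s['ee_pos']),R.from_rotvec(s['ee_rot']),s
def shift(w):
    p,r,s=pose(); return r.inv().apply(np.array(w)-p)/.03   # in units
def turn(Rt):
    p,r,s=pose(); return np.degrees((r.inv()*Rt).as_rotvec())/5
E
python3 - <<'E'
from h import *
p,r,s=pose();print(r.as_matrix().round(3))
print(shift(p+[0,0,.2]),shift([.62,-.22,.45]),shift([.62,-.22,.45])/27)
E
```

```text
[[-0.951  0.308 -0.   ]
 [ 0.308  0.951  0.   ]
 [ 0.     0.    -1.   ]]
[ 1.70949796e-04  2.21690596e-04 -6.66666666e+00] [-21.91926985 -21.45225563  -6.65696089] [-0.81182481 -0.79452799 -0.24655411]
```

Call:
step_arm --pt "0 0 -1 0 0 0" --pt "0 0 -1 0 0 0" --pt "-0.4 -0.4 -1 0 0 0" --pt "-0.8 -0.8 -1 0 0 0" --pt "-0.8 -0.8 -1 0 0 0" --pt "-0.8 -0.8 -1 0 0 0" --pt "-0.8 -0.8 -0.7 0 0 0" --pt "-0.8 -0.8 0 0 0 0" --pt "-0.8 -0.8 0 0 0 0" --pt "-0.8 -0.8 0 0 0 0" --pt "-0.8 -0.8 0 0 0 0" --pt "-0.8 -0.8 0 0 0 0" --hand 1

```text
time_s: 2.6
ee_pos: [0.3422, 0.3003, 0.4584]
ee_rot: [0.482, 3.103, 0.003]
wrist_force: [-0.5, 0.5, 0.2]
grip_width: 0.0001
```

Call:
step_arm --pt "-0.8 -0.8 0 0 0 0" --pt "-0.8 -0.8 0 0 0 0" --pt "-0.8 -0.8 0 0 0 0" --pt "-0.8 -0.8 0 0 0 0" --pt "-0.8 -0.8 0 0 0 0" --pt "-0.8 -0.8 0 0 0 0" --pt "-0.8 -0.8 0 0 0 0" --pt "-0.8 -0.8 0 0 0 0" --pt "-0.8 -0.8 0 0 0 0" --pt "-0.8 -0.8 0 0 0 0" --pt "-0.8 -0.8 0 0 0 0" --pt "-0.8 -0.8 0 0 0 0"

```text
time_s: 4.1
ee_pos: [0.5333, -0.0751, 0.4601]
ee_rot: [0.48, 3.099, 0.012]
wrist_force: [-0.1, 0.3, -1.2]
grip_width: -0.0001
```

```bash
python3 - <<'E'
from h import *
p,r,s=pose();print(s['time_s'],p,r.as_matrix().round(3),s['joint_positions'].round(2) if hasattr(s['joint_positions'],'round') else s['joint_positions'],s['wrist_force'],s['grip_width'])
print(shift([.62,-.22,.45]))
E
```

```text
4.1 [ 0.53334083 -0.07508847  0.46013461] [[-0.953  0.302  0.007]
 [ 0.302  0.953  0.007]
 [-0.004  0.009 -1.   ]] [-0.51  0.16  0.68  1.49 -0.11  1.52  1.43] [-0.05931449  0.32968835 -1.17692055] -7.328100328448222e-05
[-4.2123547  -3.73390655  0.32400778]
```

Call:
step_arm --pt "-0.8 -0.8 0 0 0 0" --pt "-0.8 -0.8 0 0 0 0" --pt "-0.8 -0.8 0 -1 0 0" --pt "-0.8 -0.8 0 -1 0 0" --pt "-0.4 -0.4 0 -1 0 0" --pt "0 0 0 -1 0 0" --pt "0 0 0 -1 0 0" --pt "0 0 0 -1 0 0"

```text
time_s: 5.1
ee_pos: [0.6082, -0.2149, 0.4543]
ee_rot: [0.442, 2.91, 0.816]
wrist_force: [-1.0, 0.8, 0.2]
grip_width: 0.0003
```

```bash
python3 - <<'E'
from h import *
p,r,s=pose();print(p,r.as_matrix().round(3),np.round(s['joint_positions'],2))
E
```

```text
[ 0.60817361 -0.21492038  0.45434509] [[-0.954  0.252  0.161]
 [ 0.299  0.816  0.495]
 [-0.006  0.521 -0.854]] [ 0.13  0.47  0.64  1.25 -0.77  1.73  1.98]
```

Call:
step_arm --pt "0 0 0 -1 0 0" --pt "0 0 0 -1 0 0" --pt "0 0 0 -1 0 0" --pt "0 0 0 -1 0 0"

```text
time_s: 5.6
ee_pos: [0.6083, -0.2155, 0.4543]
ee_rot: [0.405, 2.675, 1.302]
wrist_force: [0.5, 0.7, -0.4]
grip_width: 0.0002
```

```bash
python3 - <<'E'
from h import *
p,r,s=pose();print(p,r.as_matrix().round(3),np.round(s['joint_positions'],2))
im,d=camera('side');cv2.imwrite('pics/side1.png',im[:,:,::-1])
E
```

```text
[ 0.60830658 -0.21549396  0.45430157] [[-0.954  0.179  0.24 ]
 [ 0.299  0.589  0.75 ]
 [-0.007  0.788 -0.616]] [ 0.38  0.53  0.44  1.29 -1.01  1.83  2.06]
```

View pics/side1.png

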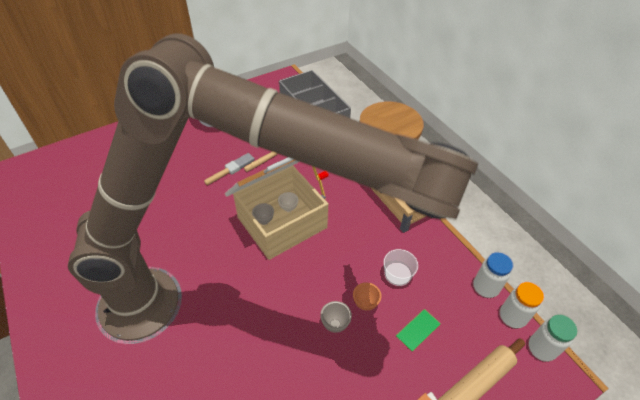

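```bash
python3 - <<'E'
from h import *
p,r,s=pose();K=B(-.027,-.142,.162);tz=r.as_matrix()[:,2];print(K)
a=shift(K-.1*tz);print(a, a/9, shift(K-.05*tz)-a)
print('tip',p+.019*tz)
E
```

```text
[0.6343677  0.03663846 0.162     ]
[ 1.73502932 -2.53336879  9.18057235] [ 0.19278104 -0.28148542  1.02006359] [ 2.22044605e-16 -8.88178420e-16  1.66666667e+00]
tip [ 0.61205058 -0.20272823  0.44079058]
```

Call:
step_arm --pt "0.2 -0.25 0.9 0 0 0" --pt "0.2 -0.25 0.9 0 0 0" --pt "0.2 -0.25 0.9 0 0 0" --pt "0.2 -0.25 0.9 0 0 0" --pt "0.2 -0.25 0.9 0 0 0" --pt "0.2 -0.25 0.9 0 0 0" --pt "0.2 -0.25 0.9 0 0 0" --pt "0.2 -0.25 0.9 0 0 0" --pt "0.1 -0.25 0.9 0 0 0" --pt "0 -0.25 0.5 0 0 0" --pt "0 0 0 0 0 0"

```text
time_s: 7.02
ee_pos: [0.6072, -0.0494, 0.2273]
ee_rot: [0.405, 2.683, 1.285]
wrist_force: [0.0, 0.3, -0.0]
grip_width: -0.0
```

```bash
python3 - <<'E'
from h import *
p,r,s=pose();K=B(-.027,-.142,.162);tz=r.as_matrix()[:,2]
print(p,r.as_matrix().round(3),np.round(s['joint_positions'],2)); print(shift(K-.05*tz),shift(K-.03*tz))
for n in('side','top'):
    im,d=camera(n);cv2.imwrite(f'pics/{n}2.png',cv2.resize(im[100:300,180:440,::-1],None,fx=3,fy=3))
E
```

```text
[ 0.60718545 -0.04940619  0.22730922] [[-0.954  0.181  0.239]
 [ 0.299  0.599  0.742]
 [-0.009  0.78  -0.626]] [ 0.35  0.54  0.11  1.79 -1.02  1.24  2.29]
[0.01306713 0.18505718 2.04171345] [0.01306713 0.18505718 2.70838011]
```

View pics/side2.png

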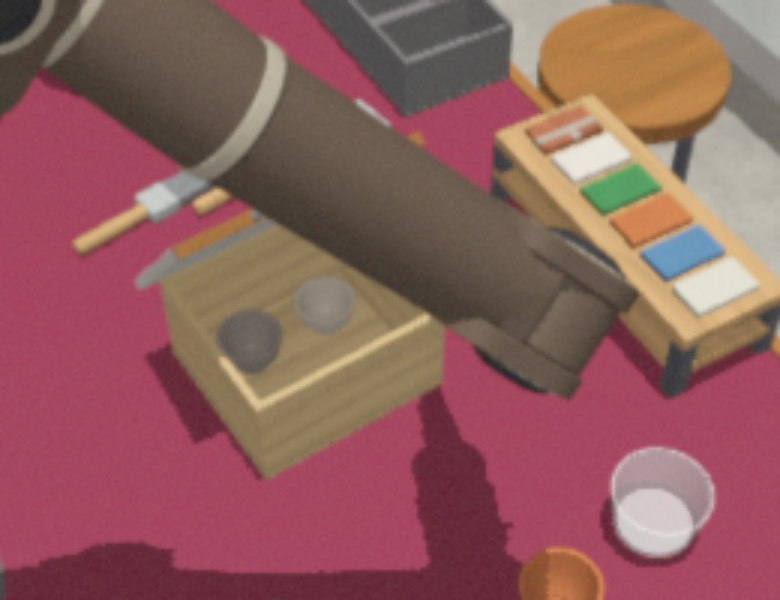

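View pics/top2.png

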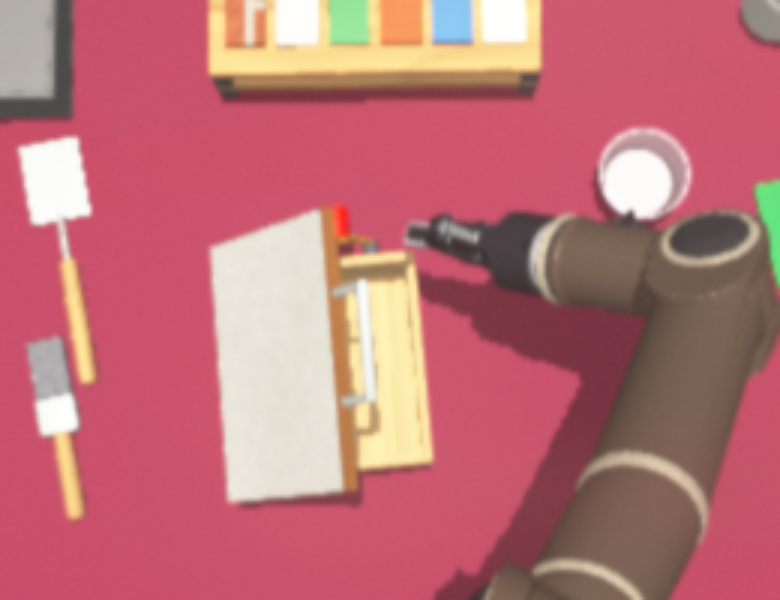

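Call:
step_arm --pt "0 0.1 0.7 0 0 0" --pt "0 0.1 0.7 0 0 0" --pt "0 0 0.6 0 0 0" --pt "0 0 0.3 0 0 0" --pt "0 0 0.2 0 0 0" --pt "0 0 0.15 0 0 0"

```text
time_s: 7.88
ee_pos: [0.6316, 0.0079, 0.1867]
ee_rot: [0.405, 2.677, 1.27]
wrist_force: [-0.2, 0.3, 0.1]
grip_width: 0.0
```

```bash
python3 - <<'E'
from h import *
p,r,s=pose();K=B(-.027,-.142,.162);tz=r.as_matrix()[:,2]
print(p,np.round(s['joint_positions'],2),s['wrist_force']); print(shift(K-.03*tz))
d=BX*.88-np.array([0,0,.47]);print('push unit(10mm) in tool',r.inv().apply(d)/3)
for n in('top',):
    im,d=camera(n);cv2.imwrite(f'pics/{n}3.png',cv2.resize(im[130:230,230:360,::-1],None,fx=6,fy=6))
E
```

```text
[0.63163337 0.00794598 0.18670119] [ 0.4   0.58 -0.11  1.82 -1.03  1.04  2.27] [-0.2466915   0.33121345  0.10193919]
[ 0.2224194  -0.04444246  0.24480368]
push unit(10mm) in tool [0.11599374 0.05084944 0.30748769]
```

View pics/top3.png

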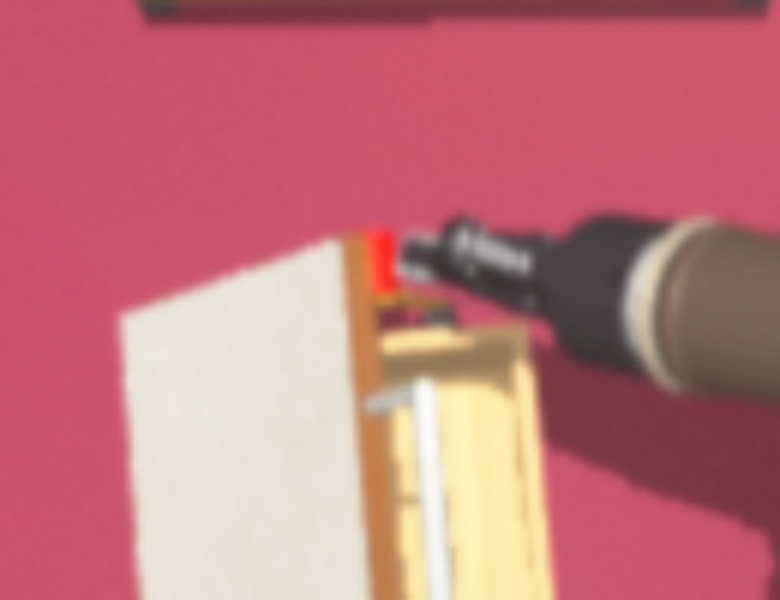

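Call:
step_arm --pt "0.1 0.05 0.2 0.4 0 0" --pt "0.1 0.05 0.2 0.4 0 0" --pt "0.1 0.05 0.2 0.4 0 0"

```text
time_s: 8.3
ee_pos: [0.6294, 0.0245, 0.1776]
ee_rot: [0.424, 2.752, 1.119]
wrist_force: [1.3, -3.1, 1.2]
grip_width: -0.0001
```

```bash
python3 - <<'E'
from h import *
p,r,s=pose()
print(p,np.round(s['joint_positions'],3),s['wrist_force']);print(r.as_matrix()[:,2])
E
```

```text
[0.62940527 0.02446157 0.17762561] [ 0.316  0.538 -0.08   1.843 -0.962  0.951  2.176] [ 1.27862657 -3.06111139  1.20507916]
[ 0.23311751  0.6607321  -0.71350495]
```

Call:
step_arm --pt "0.1 0.05 0.2 0.2 0 0" --pt "0.1 0.05 0.2 0.1 0 0"

```text
time_s: 8.55
ee_pos: [0.6274, 0.0373, 0.1713]
ee_rot: [0.425, 2.771, 1.078]
wrist_force: [1.2, -2.7, -0.5]
grip_width: -0.0002
```

```bash
python3 - <<'E'
from h import *
p,r,s=pose()
print(p,np.round(s['joint_positions'],3),s['wrist_force']);print(r.as_matrix()[:,2],p+.019*r.as_matrix()[:,2])
for n in('top',):
    im,d=camera(n);cv2.imwrite(f'pics/{n}4.png',cv2.resize(im[130:230,230:360,::-1],None,fx=6,fy=6))
E
```

```text
[0.62735057 0.03725078 0.17134686] [ 0.283  0.528 -0.079  1.86  -0.953  0.911  2.153] [ 1.18169924 -2.6930054  -0.49449853]
[ 0.2281495   0.63981989 -0.73387895] [0.63168541 0.04940736 0.15740316]
```

View pics/top4.png

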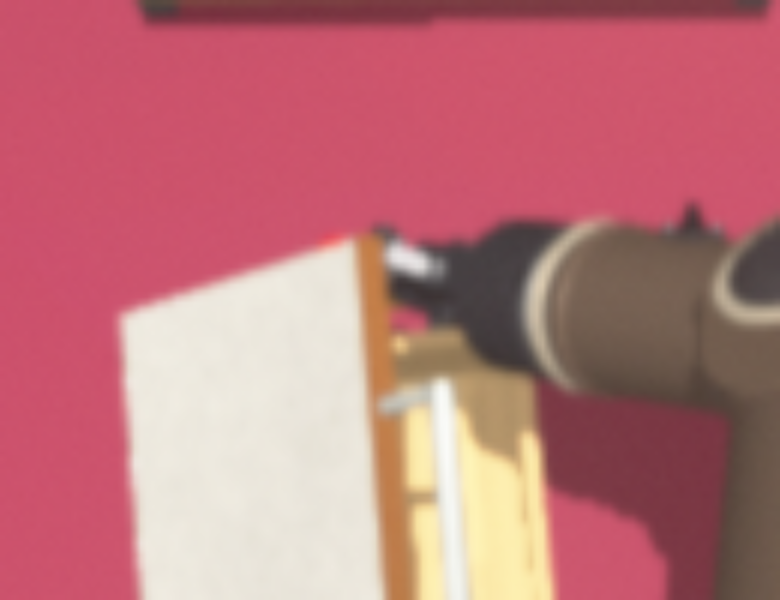

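Call:
step_arm --pt "0 0 0 0 0 0" --pt "0 0 -0.3 0 0 0" --pt "0 0 -0.6 0 0 0" --pt "0 0 -1 0 0 0" --pt "0 0 -1 0 0 0" --pt "0 0 -1 0 0 0" --pt "0 0 -1 0 0 0" --pt "0 0 -1 0 0 0" --pt "0 0 -1 0 0 0"

```text
time_s: 9.72
ee_pos: [0.5739, -0.0983, 0.3315]
ee_rot: [0.42, 2.778, 1.091]
wrist_force: [0.4, 0.5, -1.0]
grip_width: -0.0
```

```bash
python3 - <<'E'
from h import *
p,r,s=pose()
print(p,np.round(s['joint_positions'],3),s['wrist_force'])
for n in('top','side'):
    im,d=camera(n);cv2.imwrite(f'pics/{n}5.png',cv2.resize(im[100:300,180:440,::-1],None,fx=3,fy=3))
E
```

```text
[ 0.57387447 -0.09834977  0.33151096] [ 0.446  0.36   0.039  1.693 -0.782  1.329  2.046] [ 0.36029376  0.45717125 -1.04602437]
```

View pics/top5.png

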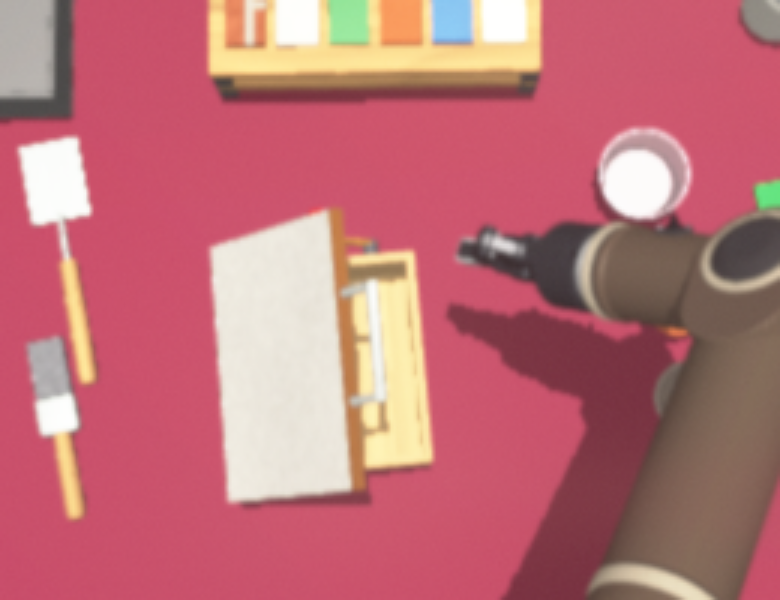

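View pics/side5.png

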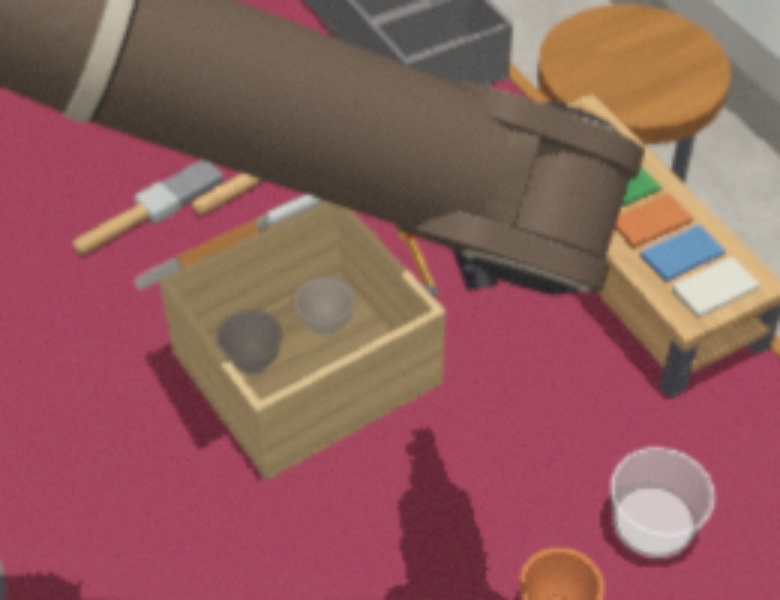

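```bash
cat >> h.py <<'E'
RT=R.from_matrix(np.stack([BY,BX,[0,0,-1]],1))
def hand(th):
    a=np.radians(52)-th; return B(.1-.25*np.cos(a)+.006*np.sin(a),0,.12+.25*np.sin(a)+.006*np.cos(a))
def hnd(th,y):
    a=np.radians(52)-th; return B(.1-.25*np.cos(a)+.006*np.sin(a),y,.12+.25*np.sin(a)+.006*np.cos(a))
E
python3 - <<'E'
from h import *
print(turn(RT), turn(RT)/10)
for th in(0,.04,.06,.08): 
  q=lambda p:(proj('top',p)-[180,100])*3
  print(th,hand(th).round(4),q(hnd(th,-.05)),q(hnd(th,.05)))
p,r,s=pose();print((RT.inv().apply(hand(.05)+[0,0,.1]-p))/.03, RT.inv().apply([0,0,.45]-p*[0,0,1])/.03)
E
```

```text
[ 8.4271271   1.92354662 -4.22231696] [ 0.84271271  0.19235466 -0.4222317 ]
0 [0.4947 0.0026 0.3207] [361.88618271 286.34042824] [372.38769343 395.28625345]
0.04 [ 0.4954 -0.0053  0.3146] [370.73837279 286.35490776] [381.28080211 394.80612915]
0.06 [ 0.4957 -0.0091  0.3114] [375.03784445 286.38900086] [385.59846174 394.58591095]
0.08 [ 0.496  -0.0129  0.3081] [379.25045251 286.44080869] [389.82774216 394.37896284]
[ 2.36789245  3.33446589 -2.66763293] [ 0.          0.         -3.90131356]
```

Call:
step_arm --pt "0 0 -1 0 0 0" --pt "0 0 -0.7 0.84 0.19 -0.42" --pt "0 0 -0.7 0.84 0.19 -0.42" --pt "0 0 -0.4 0.84 0.19 -0.42" --pt "0 0 0 0.84 0.19 -0.42" --pt "0 0 0 0.84 0.19 -0.42" --pt "0 0 0 0.84 0.19 -0.42" --pt "0 0 0 0.84 0.19 -0.42" --pt "0 0 0 0.84 0.19 -0.42" --pt "0 0 0 0.84 0.19 -0.42" --pt "0 0 0 0.84 0.19 -0.42" --hand 0

```text
time_s: 11.2
ee_pos: [0.5513, -0.1477, 0.3954]
ee_rot: [0.158, -3.123, 0.017]
wrist_force: [0.4, -0.3, 0.4]
grip_width: 0.0426
```

```bash
python3 - <<'E'
from h import *
p,r,s=pose()
print(p,np.round(s['joint_positions'],3),s['grip_width'],turn(RT),shift(hand(.04)+[0,0,.08]))
E
```

```text
[ 0.55125904 -0.14773417  0.3954022 ] [0.138 0.238 0.039 1.502 0.005 1.414 1.847] 0.04260622607845234 [-0.11461504 -0.17704951  0.19275102] [1.37333449e+00 4.91180193e+00 5.80000282e-04]
```

Call:
step_arm --pt "0.2 0.8 0 0 0 0" --pt "0.2 0.8 0 0 -0.17 0.2" --pt "0.2 0.8 0 0 0 0" --pt "0.2 0.8 0 0 0 0" --pt "0.3 0.8 0 0 0 0" --pt "0.3 0.8 0 0 0 0" --pt "0 0 0 0 0 0" --hand 0.2

```text
time_s: 12.08
ee_pos: [0.4895, 0.003, 0.3911]
ee_rot: [0.15, -3.128, 0.012]
wrist_force: [0.2, -0.6, -0.4]
grip_width: 0.0345
```

```bash
python3 - <<'E'
from h import *
p,r,s=pose()
print(p,np.round(s['joint_positions'],3),s['grip_width'],turn(RT),shift(hand(.04)+[0,0,.08]))
for n in('top','side'):
    im,d=camera(n);cv2.imwrite(f'pics/{n}6.png',cv2.resize(im[100:300,180:440,::-1],None,fx=3,fy=3))
E
```

```text
[0.48948979 0.00296396 0.39106442] [-0.041  0.093 -0.075  1.685  0.014  1.375  1.548] 0.03454149618753867 [-0.08525231 -0.11985189  0.13143569] [-0.16865379 -0.29360709 -0.11647395]
```

View pics/top6.png

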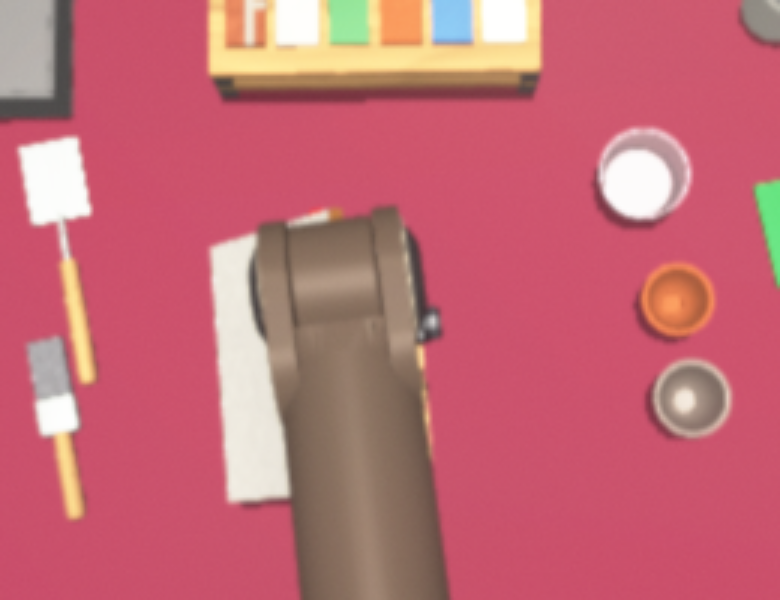

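View pics/side6.png

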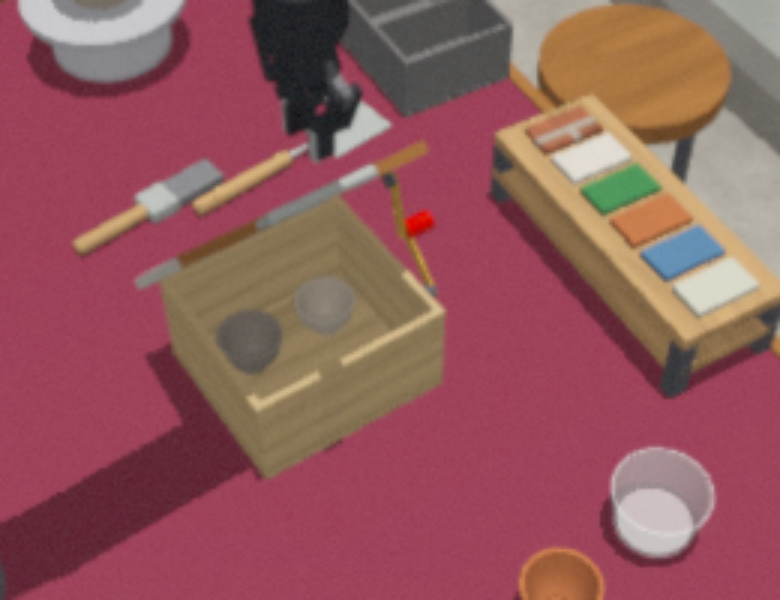

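```bash
python3 - <<'E'
from h import *
q=lambda p:((proj('side',p)-[180,100])*3).round(0)
for th in(0,.02,.04,.06,.08): print(th,q(hnd(th,-.055)),q(hnd(th,.055)))
p,r,s=pose();print(shift(hand(.04)-.002*BX))
E
```

```text
0 [366. 160.] [261. 210.]
0.02 [368. 165.] [264. 215.]
0.04 [371. 170.] [267. 220.]
0.06 [373. 175.] [269. 226.]
0.08 [376. 180.] [272. 231.]
[-0.17517757 -0.25963985  2.54936892]
```

Call:
step_arm --pt "-0.1 -0.3 0.2 -0.1 -0.1 0.1" --pt "0 0 0.7 0 0 0" --pt "0 0 0.6 0 0 0" --pt "0 0 0.5 0 0 0" --pt "0 0 0.4 0 0 0" --pt "0 0 0.15 0 0 0"

```text
time_s: 12.92
ee_pos: [0.4955, -0.0155, 0.31]
ee_rot: [0.115, -3.138, -0.0]
wrist_force: [0.1, 0.8, 0.9]
grip_width: 0.0339
```

```bash
python3 - <<'E'
from h import *
p,r,s=pose()
print(p,s['wrist_force'],s['grip_width'],turn(RT),shift(hand(.045)))
for n in('side',):
    im,d=camera(n);cv2.imwrite(f'pics/{n}7.png',cv2.resize(im[110:210,220:350,::-1],None,fx=6,fy=6))
E
```

```text
[ 0.49551781 -0.01552819  0.3099957 ] [0.06195367 0.76858117 0.89290623] 0.033886768084072594 [ 0.00164025 -0.01207967 -0.12517135] [-0.02134707  0.30824959 -0.12620108]
```

View pics/side7.png

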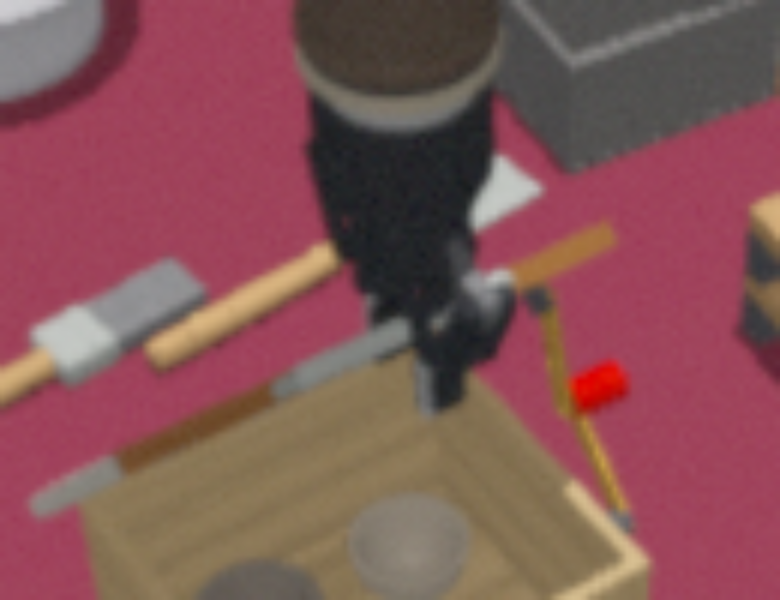

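Call:
step_arm --pt "0 0.3 -0.1 0 0 0" --pt "0 0 0 0 0 0"

```text
time_s: 13.22
ee_pos: [0.4953, -0.0055, 0.3138]
ee_rot: [-0.116, 3.139, 0.001]
wrist_force: [-0.6, -0.3, 1.1]
grip_width: 0.0338
```

Call:
step_arm --pt "0 0 0 0 0 0" --pt "0 0 0 0 0 0" --pt "0 0 0 0 0 0" --pt "0 0 0 0 0 0" --hand 1

```text
time_s: 13.72
ee_pos: [0.4955, -0.005, 0.3145]
ee_rot: [-0.117, 3.138, 0.001]
wrist_force: [-0.2, 1.3, -0.6]
grip_width: 0.0098
```

```bash
python3 - <<'E'
from h import *
p,r,s=pose()
print(p,s['wrist_force'],s['grip_width'],turn(RT),hand(.045))
for n in('side',):
    im,d=camera(n);cv2.imwrite(f'pics/{n}8.png',cv2.resize(im[110:210,220:350,::-1],None,fx=6,fy=6))
E
```

```text
[ 0.49547432 -0.00502586  0.31447252] [-0.17532506  1.30821237 -0.5891358 ] 0.009802429525678471 [ 0.00675681  0.01648007 -0.11048046] [ 0.49548348 -0.00625885  0.31378232]
```

View pics/side8.png

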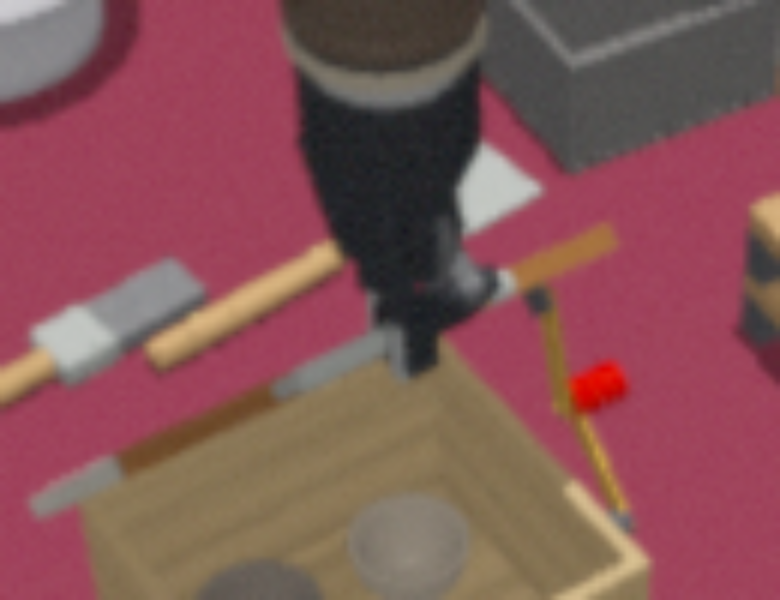

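```bash
cat >> h.py <<'E'
def plan(n,dth):
    from scipy.optimize import minimize_scalar
    p,r,s=pose(); th=minimize_scalar(lambda t:np.sum((hand(t)-p)[1:]**2),bounds=(-.1,1.05),method='bounded').x
    print('theta',round(th,3),'p',p.round(4),'off',(hand(th)-p).round(4),'F',np.round(s['wrist_force'],1),'w',s['grip_width'],'turn',turn(RT).round(2))
    for i in range(n):
        d=r.inv().apply(hand(th+(i+1)*dth)-hand(th+i*dth))/.03; print(round(th+(i+1)*dth,3),d.round(3))
E
python3 -c "
from h import *
plan(22,.04)"
```

```text
theta 0.039 p [ 0.4955 -0.005   0.3145] off [-0.0001 -0.0002  0.0002] F [-0.4  1.5 -0.7] w 0.00986557803747203 turn [ 0.01  0.02 -0.11]
0.079 [-0.002 -0.255  0.214]
0.119 [-0.002 -0.247  0.224]
0.159 [-0.002 -0.237  0.234]
0.199 [-0.002 -0.228  0.243]
0.239 [-0.002 -0.218  0.252]
0.279 [-0.002 -0.208  0.261]
0.319 [-0.002 -0.197  0.269]
0.359 [-0.001 -0.186  0.277]
0.399 [-0.001 -0.175  0.284]
0.439 [-0.001 -0.164  0.291]
0.479 [-0.001 -0.152  0.297]
0.519 [-0.001 -0.14   0.303]
0.559 [-0.001 -0.128  0.308]
0.599 [-0.001 -0.115  0.313]
0.639 [-0.001 -0.103  0.317]
0.679 [-0.    -0.09   0.321]
0.719 [-0.    -0.077  0.324]
0.759 [-0.    -0.064  0.327]
0.799 [-0.    -0.051  0.33 ]
0.839 [ 0.    -0.038  0.331]
0.879 [ 0.    -0.024  0.333]
0.919 [ 0.    -0.011  0.333]
```

Call:
step_arm --pt "0 -0.25 0.21 0 0 0" --pt "0 -0.25 0.22 0 0 0" --pt "0 -0.24 0.23 0 0 0"

```text
time_s: 14.15
ee_pos: [0.4972, -0.0276, 0.2939]
ee_rot: [-0.118, 3.137, 0.003]
wrist_force: [-0.2, 1.3, 1.2]
grip_width: 0.0099
```

```bash
python3 -c "
from h import *
plan(6,.04)"
```

```text
theta 0.162 p [ 0.4972 -0.0276  0.2939] off [ 0.0001 -0.0001  0.0001] F [-0.2  1.3  1.2] w 0.009869941963528972 turn [ 0.02  0.02 -0.1 ]
0.202 [-0.002 -0.228  0.244]
0.242 [-0.001 -0.218  0.253]
0.282 [-0.001 -0.207  0.261]
0.322 [-0.001 -0.197  0.269]
0.362 [-0.001 -0.186  0.277]
0.402 [-0.001 -0.175  0.284]
```

Excellent tracking with about 1 N.

Call:
step_arm --pt "0 -0.23 0.24 0 0 0" --pt "0 -0.22 0.25 0 0 0" --pt "0 -0.21 0.26 0 0 0" --pt "0 -0.2 0.27 0 0 0" --pt "0 -0.19 0.28 0 0 0" --pt "0 -0.17 0.28 0 0 0"

```text
time_s: 14.9
ee_pos: [0.5, -0.0663, 0.2421]
ee_rot: [-0.118, 3.139, 0.005]
wrist_force: [-0.9, 2.1, 0.9]
grip_width: 0.0099
```

```bash
python3 -c "
from h import *
plan(8,.04)
im,d=camera('side');cv2.imwrite('pics/side9.png',cv2.resize(im[100:300,180:440,::-1],None,fx=3,fy=3))"
```

```text
theta 0.422 p [ 0.5    -0.0663  0.2421] off [ 0.0006  0.     -0.    ] F [-0.9  2.1  0.9] w 0.009867554471842049 turn [ 0.04  0.01 -0.11]
0.462 [-0.001 -0.158  0.294]
0.502 [-0.001 -0.146  0.3  ]
0.542 [-0.001 -0.134  0.305]
0.582 [-0.001 -0.122  0.31 ]
0.622 [-0.001 -0.109  0.315]
0.662 [-0.001 -0.096  0.319]
0.702 [-0.    -0.083  0.323]
0.742 [-0.    -0.071  0.326]
```

View pics/side9.png

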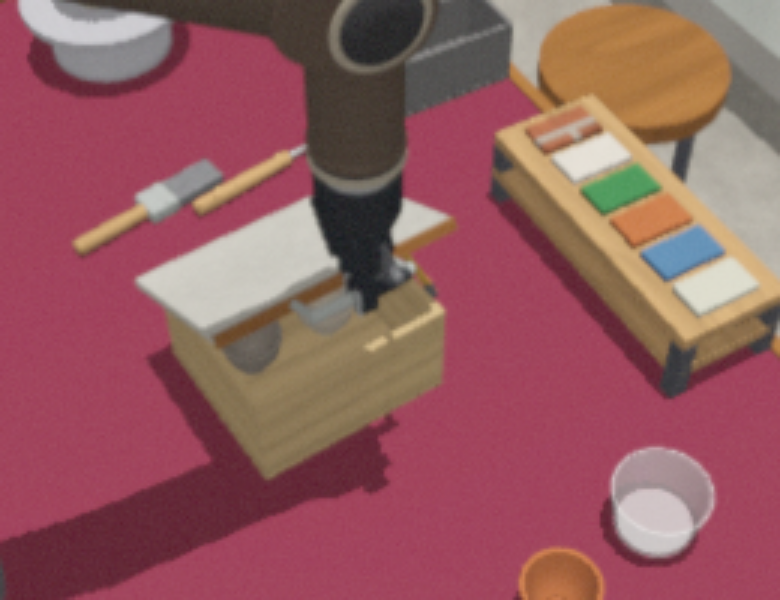

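The picture shows the lid coming down, with the gripper on the handle near (370,290). I'm continuing along the arc.

Call:
step_arm --pt "0 -0.16 0.29 0 0 0" --pt "0 -0.15 0.3 0 0 0" --pt "0 -0.13 0.3 0 0 0" --pt "0 -0.12 0.31 0 0 0" --pt "0 -0.11 0.31 0 0 0" --pt "0 -0.1 0.32 0 0 0" --pt "0 -0.08 0.32 0 0 0"

```text
time_s: 15.82
ee_pos: [0.502, -0.0918, 0.172]
ee_rot: [-0.119, 3.139, 0.008]
wrist_force: [-0.0, 6.4, -0.1]
grip_width: 0.0099
```

```bash
python3 -c "
from h import *
plan(6,.04)"
```

```text
theta 0.721 p [ 0.502  -0.0918  0.172 ] off [ 0.0008 -0.0007  0.0001] F [-0.   6.4 -0.1] w 0.009893432631381127 turn [ 0.06  0.01 -0.09]
0.761 [-0.    -0.065  0.327]
0.801 [-0.    -0.052  0.329]
0.841 [-0.    -0.038  0.331]
0.881 [-0.    -0.025  0.332]
0.921 [ 0.    -0.012  0.333]
0.961 [0.    0.002 0.333]
```

Call:
step_arm --pt "0 -0.03 0.32 0 0 0" --pt "0 -0.02 0.32 0 0 0" --pt "0 -0.02 0.3 0 0 0" --pt "0 0 0.25 0 0 0"

```text
time_s: 16.32
ee_pos: [0.5023, -0.0961, 0.1338]
ee_rot: [-0.117, 3.139, 0.004]
wrist_force: [-0.7, 0.5, 0.1]
grip_width: 0.0101
```

```bash
python3 -c "
from h import *
plan(2,.04)"
```

```text
theta 0.876 p [ 0.5023 -0.0961  0.1338] off [ 0.0009 -0.0014  0.0001] F [-0.7  0.5  0.1] w 0.010112748205195662 turn [ 0.03  0.01 -0.11]
0.916 [ 0.    -0.013  0.333]
0.956 [0.    0.001 0.333]
```

Call:
step_arm --pt "0 0 0.15 0 0 0" --pt "0 0 0.12 0 0 0" --pt "0 0 0.1 0 0 0"

```text
time_s: 16.7
ee_pos: [0.5024, -0.0964, 0.1305]
ee_rot: [-0.117, 3.137, 0.003]
wrist_force: [-12.6, 3.4, 34.5]
grip_width: 0.0099
```

```bash
python3 -c "
from h import *
plan(1,.04)"
```

```text
theta 0.889 p [ 0.5024 -0.0964  0.1305] off [ 0.0008 -0.0014  0.0001] F [-12.6   3.4  34.5] w 0.009910559996679029 turn [ 0.02  0.03 -0.11]
0.929 [ 0.001 -0.008  0.333]
```

```bash
python3 -c "
from h import *
for n in ('side','top'):
  im,d=camera(n);cv2.imwrite('pics/%s10.png'%n,cv2.resize(im[140:260,200:360,::-1],None,fx=5,fy=5))
plan(0,.1)"
```

```text
theta 0.889 p [ 0.5024 -0.0964  0.1305] off [ 0.0008 -0.0014  0.0001] F [-13.5   3.5  36.3] w 0.010233050852186246 turn [ 0.02  0.03 -0.11]
```

View pics/side10.png

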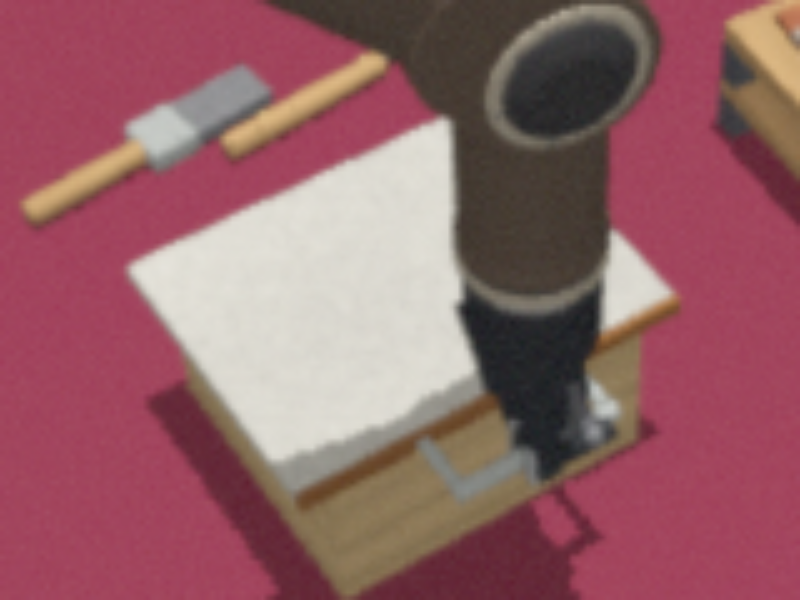

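View pics/top10.png

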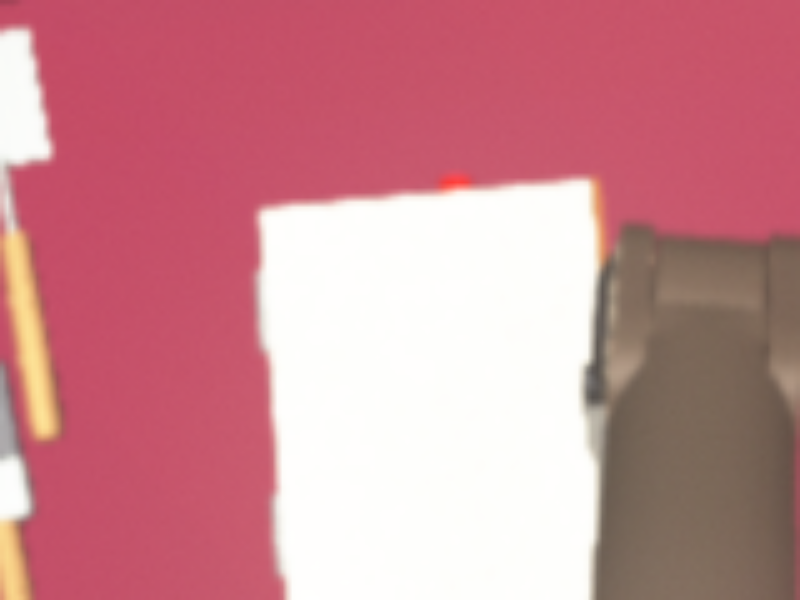

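Call:
step_arm --pt "0 0 -0.03 0 0 0"

```text
time_s: 16.92
ee_pos: [0.5023, -0.0963, 0.1321]
ee_rot: [-0.117, 3.137, 0.003]
wrist_force: [0.4, 1.6, -4.5]
grip_width: 0.0097
```

```bash
cat > lid.py <<'E'
from h import *
p,r,s=pose();print(p,s['wrist_force'],s['time_s'])
for n in('top','side'):
    im,d=camera(n)
    pts=[]
    for v in range(100,300):
        for u in range(180,440):
            if d[v,u]>0 and im[v,u].min()>100:
                w=at_d(n,(u,v),d[v,u]); b=w-O
                pts.append((b@BX,b@BY,w[2]))
    P=np.array(pts); m=(abs(P[:,0])<.095)&(abs(P[:,1])<.115)&(abs(P[:,2]-.13)<.03);Q=P[m]
    for _ in range(3):
        A=np.c_[Q[:,:2],np.ones(len(Q))];c=np.linalg.lstsq(A,Q[:,2],rcond=None)[0];e=Q[:,2]-A@c;Q=Q[abs(e)<max(.002,2*e.std())]
    print(n,len(Q),c,'z at x=.1',c[2]+.1*c[0],'x=-.1',c[2]-.1*c[0],e.std(), 'slope -> theta',.908+c[0])
E
python3 lid.py
```

```text
[ 0.50228034 -0.09630943  0.13207095] [ 0.43077052  1.63548533 -4.46429065] 16.925Traceback (most recent call last):
  File "lid.py", line 9, in <module>
    w=at_d(n,(u,v),d[v,u]); b=w-O
  File "h.py", line 15, in at_d
    o,v=ray(n,px); return o+v*d
        ~~~^^^^^^
  File "h.py", line 7, in ray
    K,k1,r,t=cam(n)
             ~~~^^^
  File "h.py", line 5, in cam
    c=calibration(n); return np.array(c['mtx']),c['k1'],R.from_rotvec(np.array(c['rvec']).ravel()),np.array(c['tvec']).ravel()
ValueError: time passes only in moves, steps and waits
```

```bash
sed -i 's/^def cam(n):/import functools\n@functools.lru_cache(None)\ndef cam(n):/' h.py; python3 lid.py
```

```text
[ 0.50231482 -0.09630411  0.13200688] [-0.69812844  1.9005656  -1.78149686] 16.975
top 3957 [-0.00453128 -0.00161455  0.13320101] z at x=.1 0.13274787756705175 x=-.1 0.13365413403717635 0.0029082733489226957 slope -> theta 0.9034687176493771
side 2296 [-0.00210133 -0.00171187  0.1343448 ] z at x=.1 0.13413467126045936 x=-.1 0.13455493775586047 0.0017568522000580603 slope -> theta 0.9058986675229944
```

Call:
step_arm --pt "0 0 0.08 0 0 0" --pt "0 0 0 0 0 0"

```text
time_s: 17.32
ee_pos: [0.5023, -0.0963, 0.1309]
ee_rot: [-0.117, 3.137, 0.003]
wrist_force: [-1.6, 1.6, -1.1]
grip_width: 0.0098
```

Call:
step_arm --pt "0 0 0 0 0 0" --pt "0 0 0 0 0 0" --pt "0 0 0 0 0 0" --pt "0 0 0 0 0 0" --hand 0.25

```text
time_s: 17.82
ee_pos: [0.5029, -0.0974, 0.13]
ee_rot: [-0.116, 3.137, 0.001]
wrist_force: [-0.3, 0.9, -0.4]
grip_width: 0.0318
```

Call:
step_arm --pt "0 0 -0.2 0 0 0" --pt "0 0 -0.3 0 0 0"

```text
time_s: 18.08
ee_pos: [0.5024, -0.0974, 0.1451]
ee_rot: [-0.116, 3.139, 0.001]
wrist_force: [0.3, 0.4, 0.1]
grip_width: 0.0322
```

Call:
step_arm --pt "0 0 -0.5 0 0 0" --pt "0 0 -0.8 0 0 0" --pt "0 0 -1 0 0 0" --pt "0 0 -1 0 0 0" --pt "0 0 -1 0 0 0" --pt "0 -1 -1 0 0 0" --pt "0 -1 -1 0 0 0" --pt "0 -1 -0.5 0 0 0" --pt "0 -1 0 0 0 0" --pt "0 -1 0 0 0 0" --pt "0 -0.5 0 0 0 0" --pt "0 0 0 0 0 0"

```text
time_s: 19.58
ee_pos: [0.5141, -0.2655, 0.3718]
ee_rot: [-0.12, 3.124, -0.004]
wrist_force: [-0.3, 1.2, 0.3]
grip_width: 0.032
```

```bash
python3 lid.py; python3 -c "
from h import *
im,d=camera('side');cv2.imwrite('pics/side11.png',im[:,:,::-1])
im,d=camera('top');cv2.imwrite('pics/top11.png',im[:,:,::-1])
q=proj('side',hand(.908));print(q, proj('side',hand(.878)),proj('side',hnd(.908,.055)),proj('side',hnd(.878,.055)))"
```

```text
[ 0.51407678 -0.26545786  0.37180281] [-0.31276261  1.16428158  0.25714067] 19.575
top 4057 [ 0.00044999 -0.00029524  0.13270699] z at x=.1 0.13275199355363382 x=-.1 0.1326619950205808 0.002875826479960505 slope -> theta 0.9084499926652652
side 3203 [ 0.00035034 -0.00092311  0.13418263] z at x=.1 0.13421766175203026 x=-.1 0.13414759411549565 0.001748138980732399 slope -> theta 0.9083503381826731
[306.88720359 230.27396509] [306.80611268 228.64309915] [290.85332527 239.20898661] [290.69957428 237.59178743]
```

View pics/side11.png

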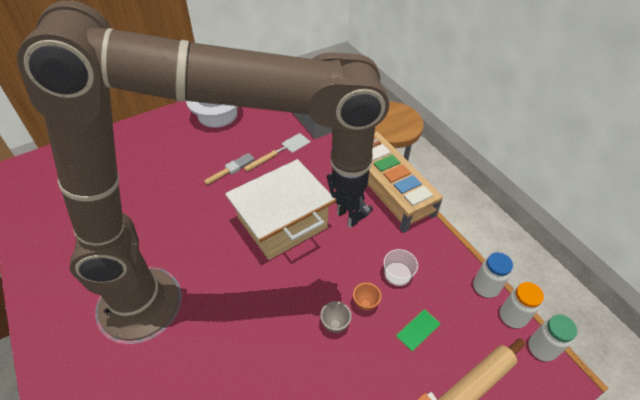

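View pics/top11.png

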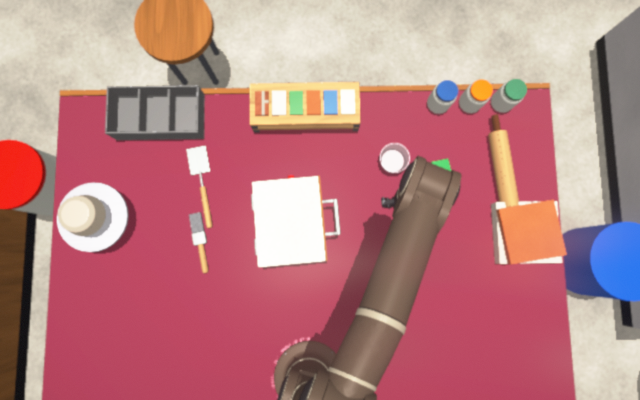

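The lid is flat: the depth slope gives 0.908 rad. In the side view, pots c and d (333,318 and 367,298), the tub (400,268) and the rib (418,330) are where they were. The gripper is clear of everything.

```bash
python3 -c "
from h import *
print(job.job_done())"
```

```text
the job is handed in; nothing more can be done
None
```

The damp box is closed and the job is handed in at about 19.7 s of the 54 s allowed. `job_done()` gives no verdict, so the results below are my own checks.

- **Breaking the stay:** I pushed the red knuckle with closed fingertips at about 3 N. The lid moved only about 0.04–0.05 rad. I estimate the bend at about 0.58 rad from the geometry; it was not measured directly, but the side picture clearly shows it folded past straight.
- **Lowering the lid:** I gripped the handle bar and brought the lid down its arc at about 0.35 rad/s, well under the 1.5 rad/s limit. I let go only once it was seated.
- **Last checks:** After release, the lid's slope in the depth images of both cameras gives about 0.908 rad, which is fully shut, with its top at 133–134 mm against 132 mm expected. The tool read only about 1 N and the gripper was well clear. In the pictures the pots on the table, tub, rib, brush and spatula had not visibly moved.

**Disagreements and gaps:**
- With the lid seated, the tool stood about 4 mm higher than the model predicted. The wrist force was about 36 N for a moment as the lid met the box. The depth check showed this was the bar sitting off-centre in the grip, not the lid standing open.
- The pots inside could not be seen once the lid was shut. The final stay bend was only seen as the red knuckle lying folded under the lid's edge.

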